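Load a culture dish onto a pile of unknown height and close the rack's gate

TASK

Put the dish with the blue band squarely on top of the pile in the column with the blue tag: nobody has noted how high the piles are, so lower the dish until you feel it touch, without pressing hard, and only then let go, so that it does not drop. Then push the rack's swing gate fully shut against its stop, so that the rack can be carried to the incubator. Leave the other dishes and the things on the bench where they are.

Things in the scene. Friction and masses are not known exactly. Their poses are not given: they have to be found in the camera images.
- blue_dish: the loose sealed culture dish to load: a rigid disc 60 mm in diameter and 18 mm deep, 27 to 48 g, clear with a blue band round its side and a blue dot on its lid; it starts on the bench. Origin at the centre of its underside, z up.
- rack: stainless wire rack fixed to the bench, 254 (y) by 100 mm (x from -62 to +38), base plate 5 mm thick. Three columns of dishes stand at x = 0, y = -72, 0, +72 mm; its open front faces its -x. Wire posts 5 mm thick, up to 81 mm above the bench: behind each column two at x = +28, 27 mm either side of its axis; others at x = -14, y = +-36 and +-115 mm. Origin on the bench under the middle column.
- blue_column (a point): point on the axis of the column to load, 5 mm above the bench (top of the base plate), axes as the rack's. A blue tag 46 by 14 mm lies on the base 51 mm in front of it (rack's -x). The posts leave a dish 6 mm of play; straight before and behind the column there is a gap for fingers, so the dish is best gripped across its diameter along the rack's x axis.
- top_a: top dish of one of the three piles: clear with a white band, 60 mm in diameter, 13 to 20 mm deep (not noted which). Origin at the centre of its underside. Each column holds one pile of two to four loose dishes of mixed depths; which pile stands in which column varies. Pile tops lie 35 to 75 mm above the bench.
- top_b: the top dish of another pile, as top_a
- top_c: the top dish of the remaining pile, as top_a
- gate (a joint): the rack's swing gate across the open front: angle in rad, 0 = shut against the stop, growing as it swings open towards the rack's -x (anticlockwise from above), at most 1.9. It starts 0.9 to 1.4 open and stays where it is left; its free end yields to a push of about 1 to 2 N.
- gate_pin (a point): point on the gate's upright hinge axis, 48 mm above the bench, at the rack's x = -38, y = -114 mm. The fixed hinge post is 90 mm high.
- gate_end (a point): the gate's free end: middle of its red upright (8 mm thick, 15 to 81 mm above the bench), 228 mm from the hinge axis, 48 mm above the bench. Between hinge and end run three level rails 5 mm thick, 24, 48 and 72 mm above the bench. Shut, the gate lies along the rack's y axis against a stop post at the rack's x = -32, y = +104 mm, 61 mm high.
- reagent: amber bottle with a blue cap, 66 mm in diameter, 125 mm high, standing on the bench; leave alone. Origin at the centre of its underside.
- beaker: glass beaker, 72 mm in diameter, 85 mm high, on the bench; leave alone. Origin at the centre of its underside.
- tip_box: grey box with a clear lid, 85 by 122 by 54 mm, on the bench; leave alone. Origin at the centre of its underside.
There are look-alikes about, which are no part of the job. What is shaped like the top_c but green is not meant.

How it is judged:
By the outcome, as a careful person would: the job done as asked, in the order asked, and still so for the second after the job is handed in, with the robot touching nothing.
It also fails if it takes over 64 s, if anything falls off the work surface, if the arm or the gripper's body presses on something with over 40 N, if the wrist force passes 120 N, or if a joint passes its speed limit or range.

ROBOT

A 6-joint arm with a two-finger parallel gripper is mounted at the origin on the work surface. World frame = base frame: x ahead of the robot, y to its left, z up, the work surface at z = 0. Lengths are in m, angles in degrees, forces in N, time in s.
With the tool pointing down it reaches from about 0.425 to 0.95 m from the base axis. Payload 3.5 kg.
Tool frame: the origin (TCP) lies at the very end of the fingers, on their centre line; the grasp point (between the pads) lies 19 mm behind it; x points along the fingers, z is the direction in which the jaws open and shut, and the axes are right-handed (so a half turn about x gives the same grasp; the last joint's range is limited). The gripper opens to 85 mm and grips with 20 to 120 N. Pads are 22 mm wide; open, the fingers measure 114 mm over their backs; the gripper's body (76 mm by 85 mm) begins 54 mm behind the grasp point. The pads swing forward as they close: fully open they stand 13 mm farther back than shut.
Start: joints at [60.963, 16.404, 90.338, -0, 73.258, -8.594], TCP at [0.236, 0.632, 0.231] pointing down, gripper open.
Joint ranges: [-158.93, 158.93], [-51.34, 127.21], [12.03, 142.37], [-87.48, 267.48], [13.55, 161.25], [-162.69, 162.69]. Speed limits (degrees/s): [159.86, 159.86, 180, 180, 180, 180].

INTERFACE

Orientations are given as [roll, pitch, yaw] about the fixed x, y, z axes, in that order (R = Rz(yaw) Ry(pitch) Rx(roll)).
In Python, from rig import telemetry, eyes, workorder gives the robot as it stands.
- The arm moves only by the shell command python3 -m crank 'ROWS'. ROWS is JSON, one flat list of numbers, 5 for each row, row after row: the closure in counts, from 0 (fully open) to 255 (shut), then the shift along the tool's x, y, z in cm, then the turn about the tool's x in degrees. A call has exactly 10 rows; each row shifts and turns the commanded pose from where the row before left it, along the tool's axes as they then stand; what a row does not reach is not made up. A row lasts 1/12 s, in which the tool goes at most 41.7 mm and 7.16 degrees, less where a joint would pass 70% of its speed; a pose out of reach is approached as far as the arm can. A call with a gripper value outside its range is refused whole. The fingers move at their own pace and stop on an object; the grip force is fixed at half the most. Time passes only in rows, so rows that do not move let the fingers close, or fill a call up. It gives the time, the measured TCP pose, the force and the opening at its end, in the units of the state.
- telemetry.get_state(): the state, without advancing time (a new reading comes with each control period).
- eyes.get_image(name): name is "side" or "top" or "wrist"; returns a dict with "color" (384x512x3 uint8, red, green, blue), "mtx" (3x3 intrinsics, pixels), "extrinsics" (4x4, takes a point from camera to world coordinates). Camera axes: x right, y up, looking along -z (the intrinsics and any distortion apply to the point x, -y, -z); pixel columns grow to the right and rows downward; lengths in m; the calibration is good to about 2 mm. A picture is of the moment at which its call begins. There is no depth.
- workorder.close_job(): hands the job in, once; it reports no verdict.
The state is a dict: "t": time; "qpos": joint angles; "dq": joint speeds; "effort": joint torques, N m; "position": TCP position; "ee_rot": TCP orientation; "force": force on the tool from outside, world axes, zero at the start; "ft_torque": the same for the moment, N m; "grip_width": opening from 0.0 (shut) to 1.0 (fully open).
Only numpy, scipy, OpenCV 4.12 (cv2) and the standard library are available. Lean on these libraries where they do the work, as an engineer would, in place of code of your own. Each camera call takes 0.05 s, during which the arm holds its last target.

## Working session

There is one attempt and no reset: what is moved stays moved. The work goes in short steps, Python scripts to look and compute and a shell command to move; the robot and the scene stay as the last step left them, time stands still between calls to the robot, and variables do not carry over. Pictures are saved under pics/ and viewed, and the job is handed in when it is done.

```bash
ls; mkdir -p pics
python3 - <<'E'
from rig import telemetry, eyes
import cv2
print(telemetry.get_state())
for n in ["side","top","wrist"]:
    d=eyes.get_image(n); cv2.imwrite(f"pics/{n}0.png",d["color"][:,:,::-1]); print(n,d["mtx"].tolist(),d["extrinsics"].round(4).tolist(),[k for k in d])
E
```

```text
pics
{'t': 0.0, 'qpos': array([ 6.09639862e+01,  1.64532118e+01,  9.04222291e+01, -1.68676651e-03,
        7.32569321e+01, -8.59263422e+00]), 'dq': array([ 0.07848554,  0.02267114, -0.1316791 ,  0.03146712, -0.03503844,
        0.0802008 ]), 'effort': array([-1.45401505e-04, -4.05982518e+01, -2.92628145e+01, -9.85693396e-05,
        5.74668258e-03, -2.73573271e-06]), 'position': array([0.23540737, 0.63193008, 0.22995529]), 'ee_rot': array([ 172.10598497,   89.86761704, -118.3369068 ]), 'force': array([-0.35784034,  0.12423162, -0.63260258]), 'ft_torque': array([ 0.01588268, -0.00326814, -0.03158215]), 'grip_width': 0.9998406135089922}
side [[481.8457495739935, 0.0, 258.01334975521655], [0.0, 481.8457495739935, 189.59269376930197], [0.0, 0.0, 1.0]] [[0.8789, 0.2822, -0.3845, 0.1352], [-0.4768, 0.5416, -0.6923, -0.8206], [0.0129, 0.7918, 0.6106, 0.8524], [0.0, 0.0, 0.0, 1.0]] ['color', 'mtx', 'extrinsics']
top [[396.6635565214379, 0.0, 247.86511504965125], [0.0, 396.6635565214379, 198.5417875403552], [0.0, 0.0, 1.0]] [[0.0243, 0.9896, -0.142, 0.4789], [-0.9997, 0.0235, -0.0069, 0.0516], [-0.0034, 0.1421, 0.9898, 1.2061], [0.0, 0.0, 0.0, 1.0]] ['color', 'mtx', 'extrinsics']
wrist [[344.51755102217453, 0.0, 256.1631930572666], [0.0, 344.51755102217453, 195.1059877151343], [0.0, 0.0, 1.0]] [[0.3492, -0.8959, -0.2747, 0.1655], [0.937, 0.3327, 0.1063, 0.6592], [-0.0039, -0.2945, 0.9556, 0.3732], [0.0, 0.0, 0.0, 1.0]] ['color', 'mtx', 'extrinsics']
```

View pics/top0.png

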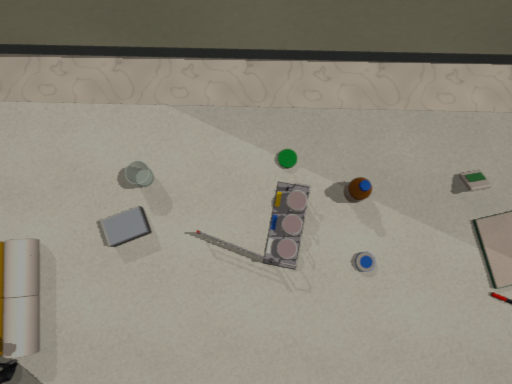

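View pics/side0.png

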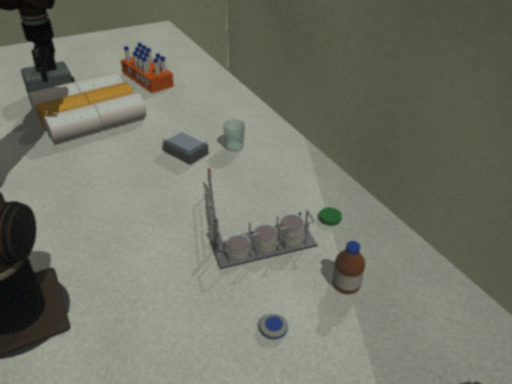

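View pics/wrist0.png

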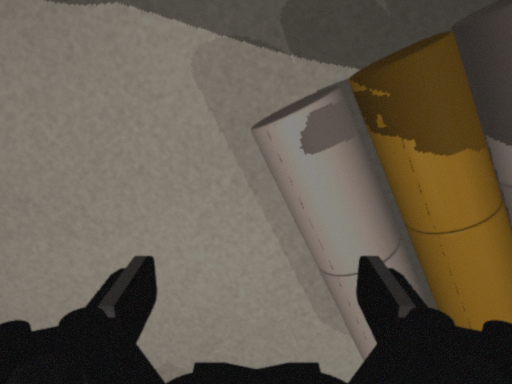

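Top view: the blue dish is at about (365,262). The rack is around (287,225), with a blue tag at (273,222) by the middle column and a yellow tag at (278,199). The gate runs from (262,260) to its end at about (198,232). Possible confusions with the dish are the blue bottle cap (365,186), the green dish (288,158) and the white-banded piles. I'll check close crops and measure next.

```bash
cat > h.py <<'E'
import numpy as np, cv2
from rig import telemetry, eyes
def ray(d,u,v):
    K=d["mtx"];E=d["extrinsics"]
    c=np.array([(u-K[0,2])/K[0,0],-(v-K[1,2])/K[1,1],-1.0])
    return E[:3,3],E[:3,:3]@c
def plane(d,u,v,z):
    o,r=ray(d,u,v); return o+r*(z-o[2])/r[2]
def proj(d,p):
    E=d["extrinsics"];K=d["mtx"];c=E[:3,:3].T@(np.array(p)-E[:3,3])
    return K[0,0]*c[0]/-c[2]+K[0,2], K[1,1]*-c[1]/-c[2]+K[1,2]
def tri(pairs):
    A=np.zeros((3,3));b=np.zeros(3)
    for d,u,v in pairs:
        o,r=ray(d,u,v);r=r/np.linalg.norm(r);M=np.eye(3)-np.outer(r,r);A+=M;b+=M@o
    return np.linalg.solve(A,b)
def blobs(d,lo,hi,amin=4):
    hsv=cv2.cvtColor(d["color"],cv2.COLOR_RGB2HSV)
    m=cv2.inRange(hsv,np.array(lo),np.array(hi))
    n,l,s,c=cv2.connectedComponentsWithStats(m)
    return [(c[i].round(1).tolist(),s[i].tolist()) for i in range(1,n) if s[i][4]>=amin]
def crop(d,name,x0,y0,w,h,f):
    cv2.imwrite("pics/"+name,cv2.resize(d["color"][y0:y0+h,x0:x0+w,::-1],None,fx=f,fy=f,interpolation=cv2.INTER_CUBIC))
E
python3 - <<'E'
from h import *
t=eyes.get_image("top");s=eyes.get_image("side")
import pickle;pickle.dump((t,s),open("ts.pkl","wb"))
for n,d in(("top",t),("side",s)):
    print(n,"blue",blobs(d,(105,120,60),(130,255,255)));print("red",blobs(d,(0,120,60),(8,255,255),2),blobs(d,(172,120,60),(180,255,255),2));print("yel",blobs(d,(22,150,90),(35,255,255)));print("green",blobs(d,(55,120,50),(85,255,255)))
crop(t,"topc.png",180,140,210,150,3.8)
crop(s,"sidec.png",195,160,190,190,3.1)
E
```

```text
top blue [([364.8, 185.1], [360, 180, 11, 11, 90]), ([273.4, 221.8], [271, 215, 6, 15, 66]), ([365.8, 261.4], [360, 256, 12, 12, 112])]
red [([197.5, 231.5], [197, 231, 2, 2, 4]), ([498.9, 296.5], [491, 293, 17, 8, 65])] []
yel [([277.9, 198.6], [275, 192, 7, 15, 70])]
green [([287.0, 157.9], [278, 149, 19, 19, 268]), ([474.6, 176.8], [466, 173, 18, 8, 90])]
side blue [([141.3, 51.7], [134, 44, 16, 17, 88]), ([125.6, 47.8], [125, 47, 2, 3, 5]), ([156.5, 57.5], [155, 54, 4, 8, 15]), ([162.0, 58.0], [161, 57, 3, 3, 7]), ([352.8, 247.1], [347, 242, 12, 12, 113]), ([273.5, 323.4], [266, 317, 16, 14, 170])]
red [([147.0, 85.7], [146, 85, 3, 2, 3])] []
yel []
green [([330.4, 215.2], [321, 209, 19, 15, 203])]
```

View pics/topc.png

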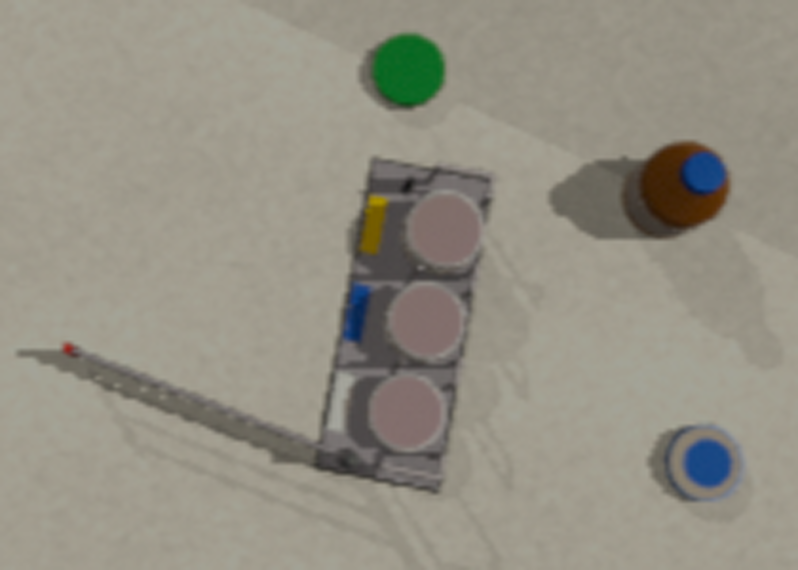

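View pics/sidec.png

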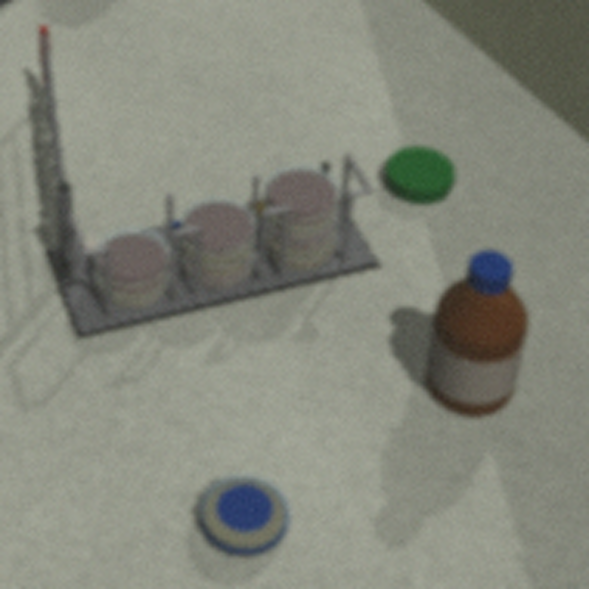

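The close crop confirms the choice. The dish at (365,262) has a blue dot and a blue band. The green one at (288,158), the bottle cap and the white-banded piles are rejected. The blue tag belongs to the middle column and the white tag lies at the hinge end. The rack's +x points to the right in the image (world −y).

Run:
```python
from h import *
import pickle;t,s=pickle.load(open("ts.pkl","rb"))
tb=plane(t,273.4,221.8,.0055);ty=plane(t,277.9,198.6,.0055)
print("tags",tb,ty,np.linalg.norm(tb-ty))
v=ty-tb; yr=v[:2]/np.linalg.norm(v[:2]); xr=np.array([yr[1],-yr[0]])
print("rack yaw(x axis)",np.degrees(np.arctan2(xr[1],xr[0])))
# corners of base from the crop (crop px/3.8+off)
cs=[(372,158),(491,175),(439,491),(317,466)]
P=[plane(t,180+u/3.8,140+w/3.8,.005) for u,w in cs]
for p in P: print(p.round(4))
print([np.linalg.norm(P[i]-P[(i+1)%4]).round(4) for i in range(4)])
for a,b in((P[3],P[0]),(P[2],P[1])):
    e=b-a;print("yaw from long side",np.degrees(np.arctan2(-e[0],e[1])))
print("col from tag",tb[:2]+.051*xr, "corner-centre rack", sum(P)/4)
print("dish top",plane(t,365.8,261.4,.018),plane(s,273.5,323.4,.018),tri([(t,365.8,261.4),(s,273.5,323.4)]))
print("gate red", plane(t,197.5,231.5,.081))
# pile tops by triangulating
for (a,b,c,e) in((445,229,300,193),(427,320,218,230),(408,411,135,258)):
    print("pile",tri([(t,180+a/3.8,140+b/3.8),(s,195+c/3.1,160+e/3.1)]))
print("green",plane(t,287,157.9,.015))
```

```text
tags [ 0.58172545 -0.01918974  0.0055    ] [ 0.65309765 -0.03186392  0.0055    ] 0.0724887991044263
rack yaw(x axis) -100.06954207420515
[ 0.7061 -0.0312  0.005 ]
[ 0.6944 -0.1275  0.005 ]
[ 0.4418 -0.0873  0.005 ]
[0.4588 0.0087 0.005 ]
[np.float64(0.097), np.float64(0.2558), np.float64(0.0975), np.float64(0.2505)]
yaw from long side -99.16843097190845
yaw from long side -99.03800085139872
col from tag [ 0.57280844 -0.06940415] corner-centre rack [ 0.5752497  -0.05930013  0.005     ]
dish top [ 0.46995734 -0.29318243  0.018     ] [ 0.47139187 -0.29127304  0.018     ] [ 0.47021651 -0.29263481  0.02028683]
gate red [0.54257478 0.19975264 0.081     ]
pile [ 0.64088656 -0.08343223  0.06649155]
pile [ 0.57280635 -0.072451    0.04693837]
pile [ 0.50432654 -0.06002578  0.03640639]
green [ 0.77892544 -0.05748544  0.015     ]
```

```bash
cat >> h.py <<'E'
from scipy.spatial.transform import Rotation as Ro
def tool(s=None):
    s=s or telemetry.get_state()
    return s,Ro.from_euler("xyz",s["ee_rot"],degrees=True).as_matrix()
def go(p,jawyaw=None,turn0=0):
    s,R=tool(); d=(np.array(p)-s["position"])*100
    jy=np.degrees(np.arctan2(R[1,2],R[0,2]))
    print("t",round(s["t"],2),"pos",s["position"].round(4),"jaw yaw",jy.round(1),"F",s["force"].round(2),"w",round(s["grip_width"],3),"q",s["qpos"].round(0))
    print("shift cm tool xyz",(R.T@d).round(2),"dist",np.linalg.norm(d).round(1))
    if jawyaw is not None:
        a=(jawyaw-jy+90)%180-90
        print("turn about tool x (tool x down => minus world yaw)",-a*np.sign(-R[2,0]))
E
python3 - <<'E'
from h import *
s,R=tool();print(R.round(3))
go((.50,.15,.22),-99.5);go((.47,-.2925,.15))
s,R=tool();print((R.T@(np.array([.47,-.2925,.15])-np.array([.5,.15,.22]))*100).round(2))
E
```

```text
[[-0.001 -0.937  0.349]
 [-0.001  0.349  0.937]
 [-1.     0.    -0.001]]
t 0.25 pos [0.2356 0.6322 0.2306] jaw yaw 69.6 F [-0.19  0.52 -0.4 ] w 1.002 q [61. 16. 90. -0. 73. -9.]
shift cm tool xyz [  1.1  -41.62 -35.95] dist 55.0
turn about tool x (tool x down => minus world yaw) -10.944131315120217
t 0.25 pos [0.2356 0.6322 0.2306] jaw yaw 69.6 F [-0.19  0.52 -0.4 ] w 1.002 q [61. 16. 90. -0. 73. -9.]
shift cm tool xyz [  8.15 -54.26 -78.45] dist 95.7
[  7.05 -12.65 -42.5 ]
```

```bash
python3 -m crank '[0,0,-2.8,-2.4,-1.1, 0,0,-2.8,-2.4,-1.1, 0,0,-2.8,-2.4,-1.1, 0,0,-2.8,-2.4,-1.1, 0,0,-2.8,-2.4,-1.1, 0,0,-2.8,-2.4,-1.1, 0,0,-2.8,-2.4,-1.1, 0,0,-2.8,-2.4,-1.1, 0,0,-2.8,-2.4,-1.1, 0,0,-2.8,-2.4,-1.1]'; python3 -c "
from h import *
go((.50,.12,.22),-99.5);go((.47,-.2925,.15))"
```

```text
t: 1.08
position: [0.4417, 0.3253, 0.2315]
ee_rot: [-50.1, 90.0, 30.5]
force: [0.9, 0.2, -0.5]
grip_width: 0.996
t 1.08 pos [0.4417 0.3253 0.2315] jaw yaw 80.6 F [ 0.87  0.23 -0.49] w 0.996 q [ 26.   0. 108.   0.  71. -55.]
shift cm tool xyz [  1.14  -9.09 -19.3 ] dist 21.4
turn about tool x (tool x down => minus world yaw) 0.11683399098654945
t 1.08 pos [0.4417 0.3253 0.2315] jaw yaw 80.6 F [ 0.87  0.23 -0.49] w 0.996 q [ 26.   0. 108.   0.  71. -55.]
shift cm tool xyz [  8.14 -12.86 -60.49] dist 62.4
```

```bash
python3 -m crank '[0,0,-0.9,-3.4,0, 0,0,-0.9,-3.4,0, 0,0,-0.9,-3.4,0, 0,0,-0.9,-3.4,0, 0,0,-0.9,-3.4,0, 0,0,-0.9,-3.4,0, 0,0,-0.9,-3.4,0, 0,0,-0.9,-3.4,0, 0,0,-0.9,-3.4,0, 0,0,-0.9,-3.4,0]'; python3 -m crank '[0,0.5,-0.4,-2.8,0, 0,0.5,-0.4,-2.8,0, 0,0.5,-0.4,-2.8,0, 0,0.5,-0.4,-2.8,0, 0,0.5,-0.4,-2.8,0, 0,0.5,-0.4,-2.8,0, 0,0.5,-0.4,-2.8,0, 0,0.5,-0.4,-2.8,0, 0,0.5,-0.4,-1.4,0, 0,0.5,-0.4,-1.4,0]'; python3 -c "
from h import *
go((.47,-.2925,.15),-99.5)
d=eyes.get_image('wrist');cv2.imwrite('pics/w1.png',d['color'][:,:,::-1])
b=blobs(d,(105,120,60),(130,255,255),30);print(b)
for c,_ in b: print(plane(d,*c,.018))
"
```

```text
t: 1.92
position: [0.4739, -0.0249, 0.2315]
ee_rot: [-89.8, 90.0, -9.3]
force: [1.9, -0.6, 0.1]
grip_width: 0.999
t: 2.75
position: [0.4721, -0.2795, 0.1809]
ee_rot: [12.4, 90.0, 92.9]
force: [0.5, -0.8, -0.8]
grip_width: 1.005
t 2.75 pos [ 0.4721 -0.2795  0.1809] jaw yaw 80.5 F [ 0.53 -0.8  -0.83] w 1.005 q [ -41.    3.  111.    0.   66. -122.]
shift cm tool xyz [ 3.09 -0.   -1.31] dist 3.4
turn about tool x (tool x down => minus world yaw) -0.015031336808164042
[([240.4, 175.1], [221, 156, 40, 39, 1231])]
[ 0.47010721 -0.29350856  0.018     ]
```

View pics/w1.png

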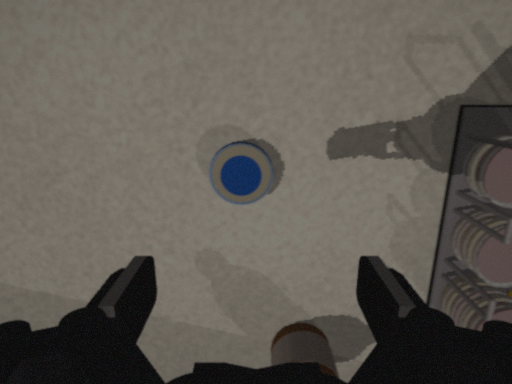

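The wrist view shows the blue dish at (240,175), which puts it at (0.470,−0.2935). That agrees with both fixed views. I'll descend with the fingers partly pre-closed.

```bash
python3 -m crank '[0,1.6,0,-1.4,0, 30,1.6,0,0,0, 45,1.6,0,0,0, 45,1.6,0,0,0, 45,1.6,0,0,0, 45,1.6,0,0,0, 45,1.6,0,0,0, 45,1.6,0,0,0, 45,0.8,0,0,0, 45,0,0,0,0]'; python3 -c "
from h import *
go((.4701,-.2933,.01),-99.5)
d=eyes.get_image('wrist');cv2.imwrite('pics/w2.png',d['color'][:,:,::-1])
d=eyes.get_image('side');crop(d,'s2.png',200,260,150,110,5)
"
```

```text
t: 3.63
position: [0.4689, -0.2902, 0.0431]
ee_rot: [54.4, 89.7, 135.0]
force: [-0.5, 0.7, -0.5]
grip_width: 0.826
t 3.63 pos [ 0.4689 -0.2902  0.0431] jaw yaw 80.6 F [-0.49  0.65 -0.49] w 0.826 q [ -42.   15.  114.    0.   51. -123.]
shift cm tool xyz [ 3.31 -0.18 -0.3 ] dist 3.3
turn about tool x (tool x down => minus world yaw) 0.11251167687871089
```

View pics/w2.png

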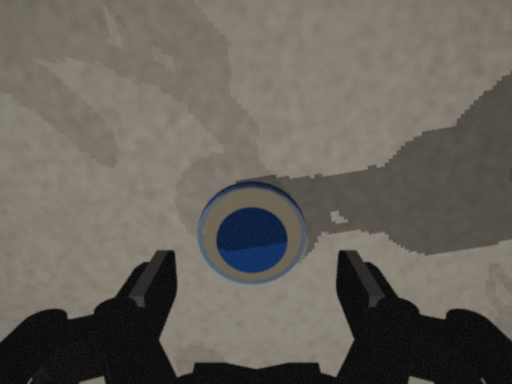

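View pics/s2.png

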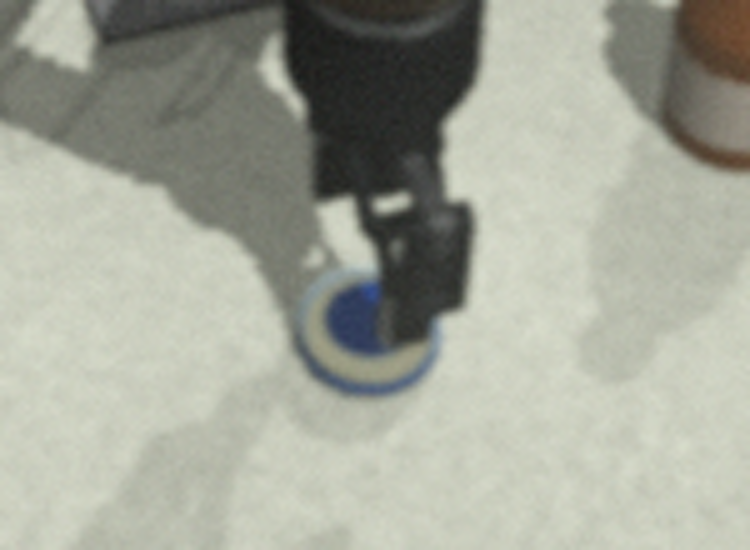

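```bash
python3 -m crank '[45,0.6,0,0,0, 45,0.6,0,0,0, 45,0.6,0,0,0, 45,0.6,0,0,0, 45,0.5,0,0,0, 45,0.4,0,0,0, 45,0.3,0,0,0, 45,0.2,0,0,0, 45,0,0,0,0, 45,0,0,0,0]'; python3 -c "
from h import *
go((.4701,-.2933,.002),-99.5)
d=eyes.get_image('wrist');cv2.imwrite('pics/w3.png',d['color'][:,:,::-1])
go((.4701,-.2933,.002),-99.5)
d=eyes.get_image('side');crop(d,'s3.png',200,260,150,110,5)
go((.4701,-.2933,.002),-99.5)
"
```

```text
t: 4.57
position: [0.47, -0.2923, 0.0073]
ee_rot: [41.7, 90.0, 122.2]
force: [-0.3, -0.1, 0.4]
grip_width: 0.826
t 4.57 pos [ 0.47   -0.2923  0.0073] jaw yaw 80.6 F [-0.34 -0.11  0.44] w 0.826 q [ -42.   18.  115.    0.   47. -123.]
shift cm tool xyz [ 0.53 -0.03 -0.1 ] dist 0.5
turn about tool x (tool x down => minus world yaw) 0.0527830582481954
t 4.62 pos [ 0.4701 -0.2924  0.0075] jaw yaw 80.6 F [ 0.48  0.9  -0.28] w 0.821 q [ -42.   18.  115.   -0.   47. -123.]
shift cm tool xyz [ 0.55 -0.02 -0.09] dist 0.6
turn about tool x (tool x down => minus world yaw) 0.05756233181992343
t 4.67 pos [ 0.4702 -0.2924  0.0076] jaw yaw 80.6 F [ 0.38 -0.32 -0.21] w 0.819 q [ -42.   18.  115.    0.   47. -123.]
shift cm tool xyz [ 0.56 -0.01 -0.09] dist 0.6
turn about tool x (tool x down => minus world yaw) 0.057067917760718956
```

View pics/w3.png

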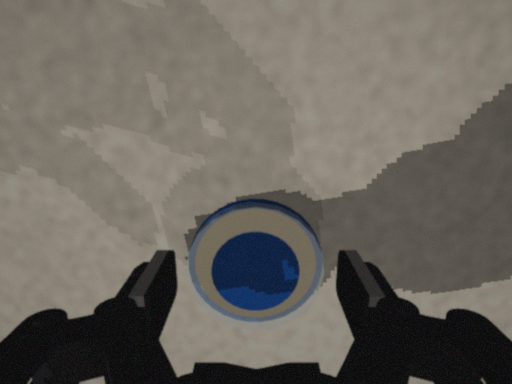

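View pics/s3.png

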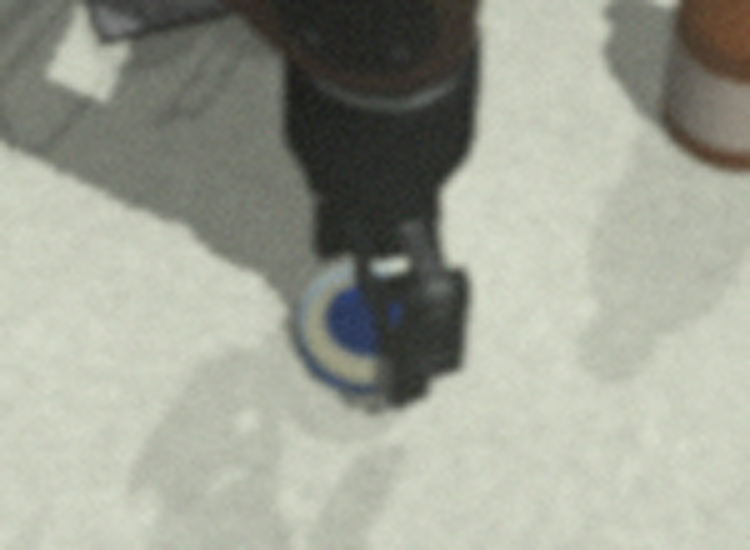

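```bash
python3 -m crank '[45,0.2,0,0,0, 45,0.2,0,0,0, 45,0.1,0,0,0, 45,0.1,0,0,0, 45,0,0,0,0, 45,0,0,0,0, 45,0,0,0,0, 45,0,0,0,0, 45,0,0,0,0, 45,0,0,0,0]'; python3 -c "
from h import *
go((.4701,-.2933,.002),-99.5)
d=eyes.get_image('wrist');b=blobs(d,(105,120,60),(130,255,255),30);print([c for c,_ in b],[plane(d,*c,.018) for c,_ in b])
"
```

```text
t: 5.5
position: [0.47, -0.2923, 0.0014]
ee_rot: [-116.8, 90.0, -36.2]
force: [0.6, 0.5, 0.3]
grip_width: 0.824
t 5.5 pos [ 0.47   -0.2923  0.0014] jaw yaw 80.6 F [0.55 0.54 0.28] w 0.824 q [ -42.   19.  115.    0.   47. -123.]
shift cm tool xyz [-0.06 -0.03 -0.1 ] dist 0.1
turn about tool x (tool x down => minus world yaw) 0.05661670684486353
[[224.3, 214.4], [254.9, 278.0]] [array([ 0.44039247, -0.29944762,  0.018     ]), array([ 0.47007122, -0.29228051,  0.018     ])]
```

```bash
python3 -m crank '[60,0,0,0,0, 75,0,0,0,0, 90,0,0,0,0, 120,0,0,0,0, 255,0,0,0,0, 255,0,0,0,0, 255,0,0,0,0, 255,0,0,0,0, 255,0,0,0,0, 255,0,0,0,0]'; python3 -c "
from h import *
go((.4701,-.2933,.002),-99.5)
d=eyes.get_image('side');crop(d,'s4.png',200,260,150,110,5)
"
```

```text
t: 6.38
position: [0.4704, -0.2927, 0.0021]
ee_rot: [-124.5, 89.9, -43.9]
force: [-0.9, 0.0, 4.0]
grip_width: 0.672
t 6.38 pos [ 0.4704 -0.2927  0.0021] jaw yaw 80.6 F [-0.95  0.    4.04] w 0.672 q [ -42.   19.  115.   -0.   47. -123.]
shift cm tool xyz [ 0.01  0.02 -0.07] dist 0.1
turn about tool x (tool x down => minus world yaw) 0.055452787709356244
```

View pics/s4.png

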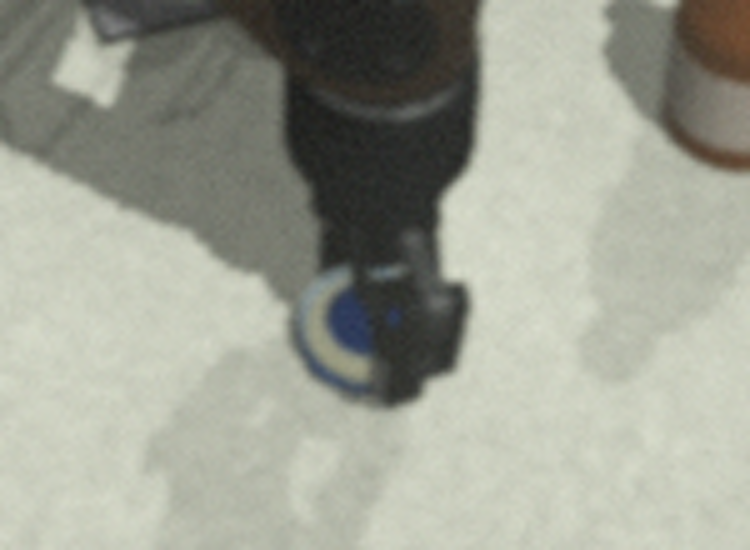

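```bash
python3 -m crank '[255,-0.3,0,0,0, 255,-0.8,0,0,0, 255,-1.2,0,0,0, 255,-1.6,0,0,0, 255,-1.8,0,0,0, 255,-1.8,0,0,0, 255,-1.8,0,0,0, 255,-1.8,0,0,0, 255,-1.8,0,0,0, 255,-1.4,0,0,0]'; python3 -c "
from h import *
go((.5733,-.0708,.14),-99.5)
d=eyes.get_image('wrist');cv2.imwrite('pics/w5.png',d['color'][:,:,::-1])
"
```

```text
t: 7.27
position: [0.4703, -0.2925, 0.1469]
ee_rot: [-121.8, 89.9, -41.2]
force: [0.2, -0.7, -0.2]
grip_width: 0.673
t 7.27 pos [ 0.4703 -0.2925  0.1469] jaw yaw 80.6 F [ 0.2  -0.65 -0.2 ] w 0.673 q [ -42.    6.  112.    0.   62. -123.]
shift cm tool xyz [ 0.67 -6.52 23.56] dist 24.5
turn about tool x (tool x down => minus world yaw) 0.06042126558111249
```

View pics/w5.png

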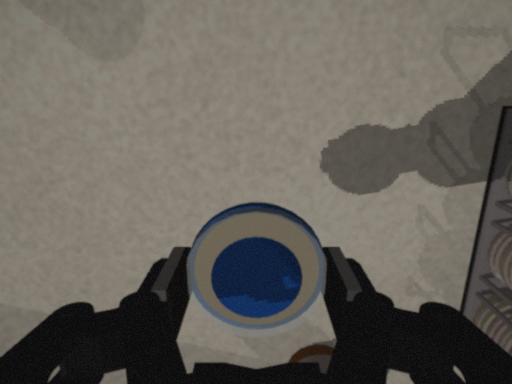

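```bash
python3 -m crank '[255,0,-0.4,1.2,0, 255,0,-0.7,2.6,0, 255,0,-0.8,3,0, 255,0,-0.8,3,0, 255,0,-0.8,3,0, 255,0,-0.8,3,0, 255,0,-0.8,3,0, 255,0,-0.8,2.6,0, 255,0,-0.4,1.6,0, 255,0,-0.2,0.6,0]'; python3 -c "
from h import *
go((.5733,-.0708,.14),-99.5)
import pickle
w=eyes.get_image('wrist');t=eyes.get_image('top');s=eyes.get_image('side');pickle.dump((w,t,s),open('h2.pkl','wb'))
cv2.imwrite('pics/w6.png',w['color'][:,:,::-1]);crop(t,'t6.png',180,140,210,150,3.8);crop(s,'s6.png',195,160,190,190,3.1)
go((.5733,-.0708,.14),-99.5)
"
```

```text
t: 8.15
position: [0.5725, -0.0666, 0.1429]
ee_rot: [64.7, 89.8, 145.4]
force: [-0.5, -0.7, -0.5]
grip_width: 0.675
t 8.15 pos [ 0.5725 -0.0666  0.1429] jaw yaw 80.7 F [-0.52 -0.7  -0.48] w 0.675 q [-17.   9. 109.   0.  62. -98.]
shift cm tool xyz [ 0.28 -0.15 -0.4 ] dist 0.5
turn about tool x (tool x down => minus world yaw) 0.23778355895601067
t 8.3 pos [ 0.5722 -0.0696  0.1434] jaw yaw 80.6 F [-0.16 -0.7  -0.64] w 0.675 q [-17.   9. 109.  -0.  62. -98.]
shift cm tool xyz [ 0.34 -0.13 -0.1 ] dist 0.4
turn about tool x (tool x down => minus world yaw) 0.12182898281579924
```

View pics/w6.png

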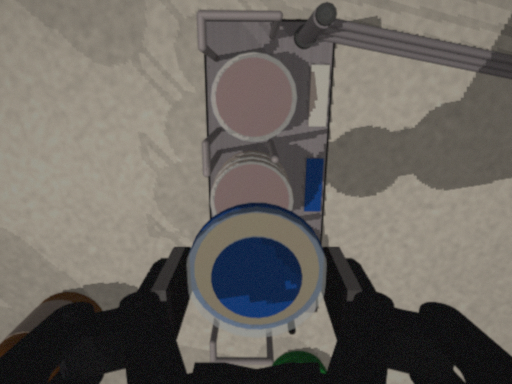

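View pics/s6.png

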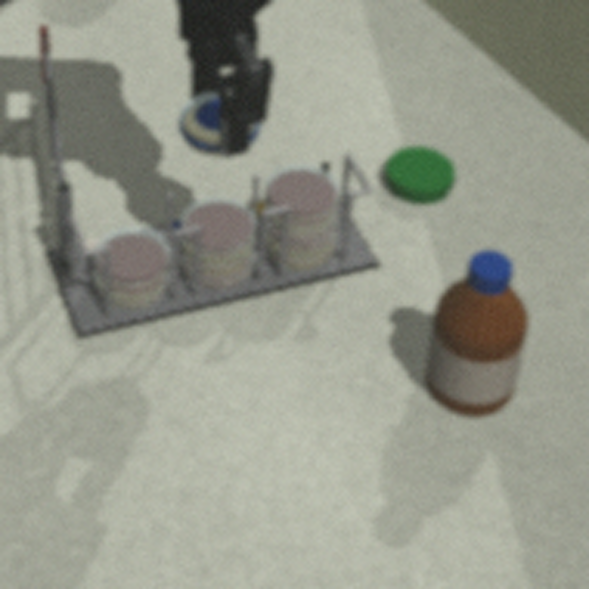

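The wrist view shows the held dish at (257,270), the blue tag at (314,185) directly in front of the column, the white tag at (320,95) and the gate running off at the upper right. I'll refine the column axis from this closer view.

Run:
```python
from h import *
import pickle;w,t,s=pickle.load(open('h2.pkl','rb'))
b=[x for x in blobs(w,(105,120,60),(130,255,255),60)];print(b)
K=np.degrees
for c,st in b:
    if c[0]>290:
        tb=plane(w,*c,.0055);print("tag",tb)
        hsv=cv2.cvtColor(w["color"],cv2.COLOR_RGB2HSV);m=cv2.inRange(hsv,np.array((105,120,60)),np.array((130,255,255)))
        m[:, :290]=0
        r=cv2.minAreaRect(cv2.findContours(m,0,2)[0][0]);P=[plane(w,*p,.0055) for p in cv2.boxPoints(r)]
        e=[P[(i+1)%4]-P[i] for i in range(4)]
        for v in e: print("edge",np.linalg.norm(v).round(4),K(np.arctan2(v[1],v[0])).round(1))
for yaw in(-99,-99.5,-100):
    xr=np.array([np.cos(np.radians(yaw)),np.sin(np.radians(yaw))]);print("col from wrist tag",yaw,tb[:2]+.051*xr)
print("middle pile top, top view now hidden; near pile", [plane(w,253.5,97,z) for z in(.035,.04)])
c=[x for x,_ in b if x[0]<290][0];print("held dot",plane(w,*c,.159))
# front edge of base: points
g=cv2.cvtColor(w["color"],cv2.COLOR_RGB2GRAY)
for v in (110,130,150,180,200): print(v,g[v,322:342].tolist())
```

```text
[([313.3, 184.5], [304, 159, 19, 52, 848]), ([219.9, 216.1], [201, 207, 41, 25, 134]), ([255.8, 277.3], [212, 238, 89, 80, 5543])]
tag [ 0.58210344 -0.01889126  0.0055    ]
edge 0.0529 172.4
edge 0.009 80.8
edge 0.0529 -7.1
edge 0.0094 -99.2
col from wrist tag -99 [ 0.57412528 -0.06926336]
col from wrist tag -99.5 [ 0.57368601 -0.06919182]
col from wrist tag -100 [ 0.57324738 -0.06911645]
middle pile top, top view now hidden; near pile [array([ 0.5034017 , -0.05678601,  0.035     ]), array([ 0.50331432, -0.0567315 ,  0.04      ])]
held dot [ 0.54355951 -0.07582394  0.159     ]
110 [156, 153, 156, 154, 140, 103, 62, 41, 76, 122, 146, 147, 148, 149, 147, 144, 144, 145, 142, 142]
130 [67, 70, 69, 68, 68, 52, 40, 75, 120, 143, 147, 147, 146, 148, 150, 150, 148, 150, 151, 149]
150 [101, 95, 80, 63, 41, 45, 73, 91, 95, 93, 94, 95, 95, 93, 97, 96, 95, 97, 96, 96]
180 [59, 61, 43, 49, 77, 92, 94, 94, 96, 97, 98, 96, 99, 97, 98, 96, 96, 92, 94, 94]
200 [77, 47, 77, 111, 133, 152, 153, 153, 148, 149, 149, 146, 145, 146, 147, 147, 149, 146, 147, 147]
```

Run:
```python
from h import *
import pickle;w,t,s=pickle.load(open('h2.pkl','rb'))
print("held dot wrist",plane(w,255.8,277.3,.159))
for n,d in(("top",t),("side",s)):
    for c,st in blobs(d,(105,120,60),(130,255,255),20): print(n,c,st,plane(d,*c,.159).round(4))
# pile near-top corner checks: old top view
t0,s0=pickle.load(open('ts.pkl','rb'))
g=cv2.cvtColor(w["color"],cv2.COLOR_RGB2GRAY)
E=[]
for v in range(100,215,5):
    row=g[v,:].astype(int); i=300+int(np.argmin(row[318:335]))+18; E.append((i,v))
print(E)
a=plane(w,E[0][0],100,.005);
P=np.array([plane(w,u,v,.005)[:2] for u,v in E]);f=cv2.fitLine(P.astype(np.float32),cv2.DIST_HUBER,0,1e-4,1e-4).ravel();print("front edge yaw",np.degrees(np.arctan2(f[1],f[0])))
n=np.array([f[1],-f[0]]); n*=np.sign(-n[1]); print("xr",n,"col must satisfy dist from edge 62mm:", [(np.array(c)-f[2:])@n for c in ((.5733,-.070),(.5737,-.0692))])
go((.5733,-.0700,.10),-99.3)
```

```text
held dot wrist [ 0.57261398 -0.06626433  0.159     ]
top [364.7, 185.2] [360, 180, 11, 11, 90] [ 0.6726 -0.2529  0.159 ]
top [273.1, 224.3] [271, 220, 6, 10, 37] [ 0.5619 -0.0094  0.159 ]
side [352.9, 247.0] [347, 242, 12, 12, 110] [ 0.6525 -0.2935  0.159 ]
[(330, 100), (329, 105), (329, 110), (329, 115), (329, 120), (328, 125), (328, 130), (328, 135), (327, 140), (327, 145), (326, 150), (326, 155), (318, 160), (319, 165), (325, 170), (318, 175), (318, 180), (318, 185), (318, 190), (323, 195), (323, 200), (323, 205), (322, 210)]
front edge yaw -10.313513
xr [-0.17903425 -0.98384285] col must satisfy dist from edge 62mm: [np.float64(0.060193389051926324), np.float64(0.0593347010729434)]
t 8.3 pos [ 0.5722 -0.0696  0.1434] jaw yaw 80.6 F [-0.16 -0.7  -0.64] w 0.675 q [-17.   9. 109.  -0.  62. -98.]
shift cm tool xyz [ 4.34 -0.13 -0.02] dist 4.3
turn about tool x (tool x down => minus world yaw) -0.07817101718421782
```

```bash
python3 -m crank '[255,0,-0.1,-0.1,0, 255,1,0,0,0, 255,1,0,0,0, 255,1,0,0,0, 255,1,0,0,0, 255,1,0,0,0, 255,1,0,0,0, 255,0.6,0,0,0, 255,0.3,0,0,0, 255,0,0,0,0]'; python3 -c "
from h import *
import pickle
w=eyes.get_image('wrist');s=eyes.get_image('side')
cv2.imwrite('pics/w7.png',w['color'][:,:,::-1]);crop(s,'s7.png',220,200,110,80,7)
go((.5733,-.0703,.05),-99.5)
"
```

```text
t: 9.13
position: [0.573, -0.0711, 0.0742]
ee_rot: [82.9, 89.9, 163.4]
force: [0.1, -0.4, -0.5]
grip_width: 0.675
t 9.23 pos [ 0.5739 -0.0713  0.0756] jaw yaw 80.6 F [0.86 0.1  0.21] w 0.676 q [-17.  15. 110.  -0.  55. -98.]
shift cm tool xyz [2.56 0.08 0.09] dist 2.6
turn about tool x (tool x down => minus world yaw) 0.06349188939833539
```

View pics/w7.png

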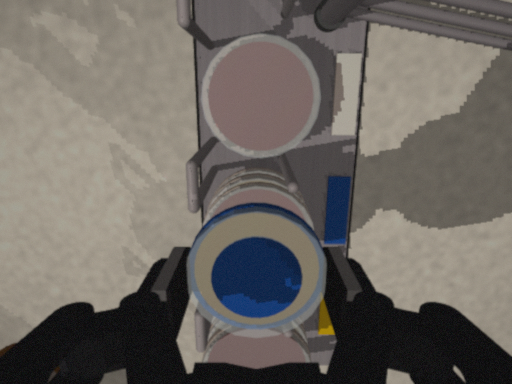

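View pics/s7.png

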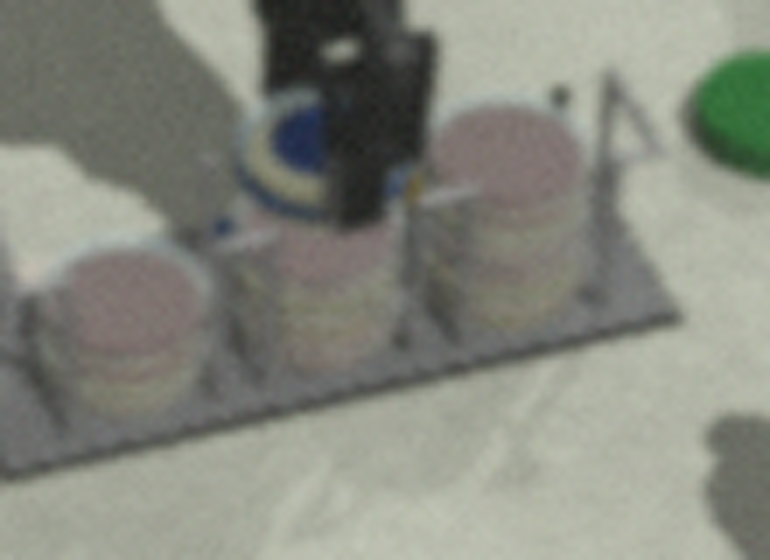

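The back view confirms a clear finger gap behind the column between the bars at (195,185) and (200,325). Laterally the dish sits between the three column estimates. I'll descend in small, felt steps.

```bash
python3 -m crank '[255,0.4,0,0,0, 255,0.4,0,0,0, 255,0.3,0,0,0, 255,0.3,0,0,0, 255,0.2,0,0,0, 255,0.1,0,0,0, 255,0.1,0,0,0, 255,0,0,0,0, 255,0,0,0,0, 255,0,0,0,0]'; python3 -m crank '[255,0.1,0,0,0, 255,0.1,0,0,0, 255,0,0,0,0, 255,0,0,0,0, 255,0,0,0,0, 255,0,0,0,0, 255,0,0,0,0, 255,0,0,0,0, 255,0,0,0,0, 255,0,0,0,0]'
```

```text
t: 10.07
position: [0.5737, -0.0713, 0.0575]
ee_rot: [-102.1, 90.0, -21.5]
force: [-0.2, -1.1, 0.1]
grip_width: 0.675
t: 10.9
position: [0.5736, -0.0712, 0.0553]
ee_rot: [-88.5, 90.0, -7.9]
force: [0.6, -0.5, 0.0]
grip_width: 0.673
```

```bash
python3 -m crank '[255,0.1,0,0,0, 255,0.05,0,0,0, 255,0,0,0,0, 255,0,0,0,0, 255,0,0,0,0, 255,0,0,0,0, 255,0,0,0,0, 255,0,0,0,0, 255,0,0,0,0, 255,0,0,0,0]'
```

```text
t: 11.73
position: [0.5739, -0.0713, 0.0552]
ee_rot: [142.6, 90.0, -136.8]
force: [-1.8, 0.6, 5.8]
grip_width: 0.672
```

```bash
python3 -c "
from h import *
s=eyes.get_image('side');crop(s,'s8.png',220,200,110,80,7)
go((.5733,-.0703,.05),-99.5)"
```

```text
t 11.78 pos [ 0.5739 -0.0713  0.0552] jaw yaw 80.6 F [-2.77  0.77  6.04] w 0.671 q [-17.  16. 111.  -0.  53. -98.]
shift cm tool xyz [0.52 0.07 0.09] dist 0.5
turn about tool x (tool x down => minus world yaw) 0.06962141394996024
```

View pics/s8.png

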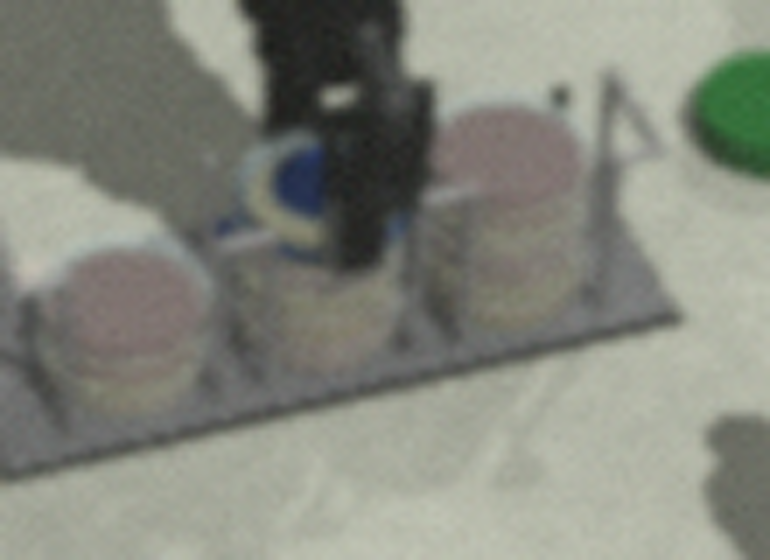

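Contact is felt at 6 N. Before letting go I'll check that it is the pile top, by measuring the pile height again from the first pair of pictures.

Run:
```python
from h import *
import pickle;t0,s0=pickle.load(open('ts.pkl','rb'))
def pink(d,box):
    im=cv2.GaussianBlur(d["color"],(3,3),0).astype(int)
    x0,y0,x1,y1=box; m=((im[:,:,0]-im[:,:,1])>14).astype(np.uint8)
    z=np.zeros_like(m); z[y0:y1,x0:x1]=m[y0:y1,x0:x1]
    n,l,s,c=cv2.connectedComponentsWithStats(z)
    return [(c[i].round(1).tolist(),s[i].tolist()) for i in range(1,n) if s[i][4]>15]
print("top",pink(t0,(265,185,315,265)));print("side",pink(s0,(215,205,320,265)))
```

```text
top [([278.0, 198.7], [275, 192, 7, 15, 72]), ([296.9, 200.1], [289, 192, 17, 17, 230]), ([291.9, 224.0], [284, 216, 17, 17, 230]), ([286.8, 248.1], [279, 240, 17, 17, 234])]
side []
```

Run:
```python
from h import *
import pickle;t0,s0=pickle.load(open('ts.pkl','rb'))
crop(t0,'tz.png',262,180,60,90,6.5);crop(s0,'sz.png',220,205,100,65,7.5)
```

```text
(no output)
```

View pics/sz.png

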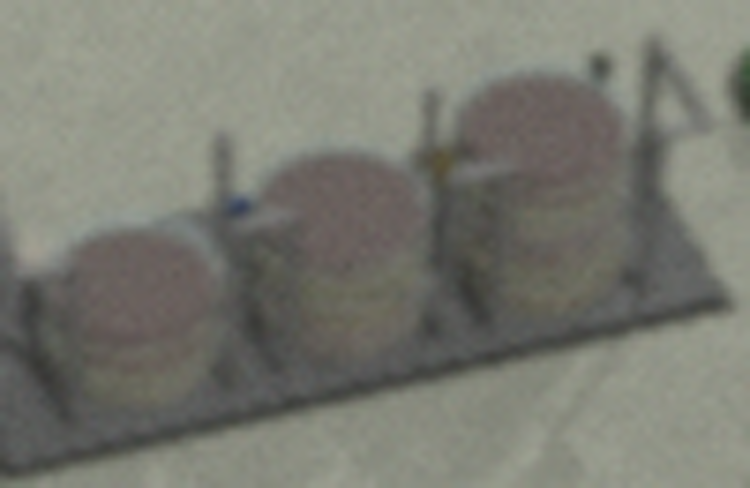

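Run:
```python
from h import *
import pickle;t0,s0=pickle.load(open('ts.pkl','rb'))
for a,b in(((291.9,224),(265.7,232.6)),((286.8,248.1),(238.7,243)),((296.9,200.1),(292.4,222.3))):
    print(tri([(t0,*a),(s0,*b)]).round(4))
for z in (.047,.053): print(z,plane(t0,291.9,224,z).round(4))
```

```text
[ 0.5738 -0.071   0.0505]
[ 0.5049 -0.0586  0.0356]
[ 0.6421 -0.0832  0.0656]
0.047 [ 0.573  -0.0709  0.047 ]
0.053 [ 0.5725 -0.0703  0.053 ]
```

```bash
python3 -m crank '[255,-0.05,0,0,0, 255,0,0,0,0, 255,0,0,0,0, 255,0,0,0,0, 255,0,0,0,0, 255,0,0,0,0, 255,0,0,0,0, 255,0,0,0,0, 255,0,0,0,0, 255,0,0,0,0]'
```

```text
t: 12.62
position: [0.5738, -0.0713, 0.0551]
ee_rot: [-159.5, 90.0, -79.0]
force: [-1.9, 0.7, 6.1]
grip_width: 0.675
```

```bash
python3 -m crank '[255,-0.05,0,0,0, 255,0,0,0,0, 255,0,0,0,0, 255,0,0,0,0, 255,0,0,0,0, 255,0,0,0,0, 255,0,0,0,0, 255,0,0,0,0, 255,0,0,0,0, 255,0,0,0,0]'
```

```text
t: 13.45
position: [0.5738, -0.0713, 0.0551]
ee_rot: [-105.5, 90.0, -24.9]
force: [-2.4, 0.0, 5.5]
grip_width: 0.678
```

```bash
python3 -m crank '[255,-0.1,0,0,0, 255,0,0,0,0, 255,0,0,0,0, 255,0,0,0,0, 255,0,0,0,0, 255,0,0,0,0, 255,0,0,0,0, 255,0,0,0,0, 255,0,0,0,0, 255,0,0,0,0]'
```

```text
t: 14.28
position: [0.5736, -0.0712, 0.0558]
ee_rot: [-80.4, 90.0, 0.1]
force: [1.3, -1.2, -0.0]
grip_width: 0.673
```

```bash
python3 -m crank '[255,0.07,0,0,0, 255,0,0,0,0, 255,0,0,0,0, 255,0,0,0,0, 255,0,0,0,0, 255,0,0,0,0, 255,0,0,0,0, 255,0,0,0,0, 255,0,0,0,0, 255,0,0,0,0]'
```

```text
t: 15.12
position: [0.5736, -0.0713, 0.0552]
ee_rot: [-117.0, 90.0, -36.5]
force: [-0.1, -1.1, -0.2]
grip_width: 0.674
```

```bash
python3 -m crank '[255,0.04,0,0,0, 255,0,0,0,0, 255,0,0,0,0, 255,0,0,0,0, 255,0,0,0,0, 255,0,0,0,0, 255,0,0,0,0, 255,0,0,0,0, 255,0,0,0,0, 255,0,0,0,0]'
```

```text
t: 15.95
position: [0.5737, -0.0713, 0.0551]
ee_rot: [-135.1, 90.0, -54.5]
force: [-1.8, 0.1, 5.6]
grip_width: 0.674
```

There is light contact at about 5–6 N, and it repeats at TCP z = 0.0551. Releasing.

```bash
python3 -m crank '[70,0,0,0,0, 60,0,0,0,0, 50,0,0,0,0, 40,0,0,0,0, 30,0,0,0,0, 20,0,0,0,0, 20,0,0,0,0, 20,0,0,0,0, 20,0,0,0,0, 20,0,0,0,0]'; python3 -c "
from h import *
w=eyes.get_image('wrist');s=eyes.get_image('side')
cv2.imwrite('pics/w9.png',w['color'][:,:,::-1]);crop(s,'s9.png',220,200,110,80,7)
go((.5733,-.0703,.2),-99.5)"
```

```text
t: 16.78
position: [0.5736, -0.0712, 0.0547]
ee_rot: [165.9, 90.0, -113.5]
force: [-0.5, 0.5, -0.9]
grip_width: 0.923
t 16.88 pos [ 0.5736 -0.0712  0.0547] jaw yaw 80.6 F [ 0.23  0.08 -0.07] w 0.921 q [-17.  16. 111.  -0.  53. -98.]
shift cm tool xyz [-14.53   0.05   0.09] dist 14.5
turn about tool x (tool x down => minus world yaw) 0.06008077317000016
```

View pics/w9.png

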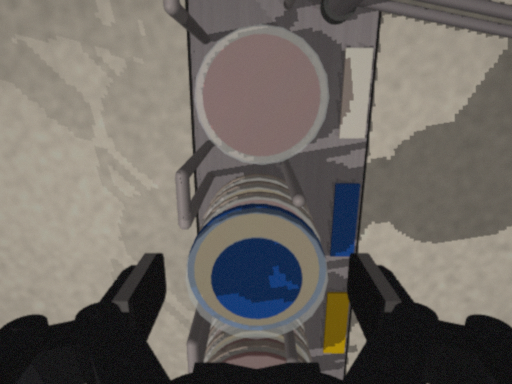

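View pics/s9.png

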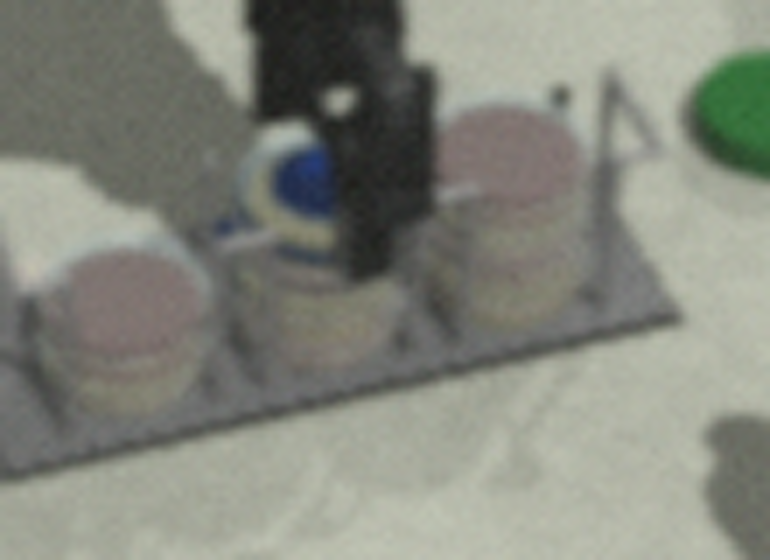

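The dish sits on the pile and the fingers are clear of it, with zero force. I'll retreat straight up, then check the placement and work out the gate push.

```bash
python3 -m crank '[20,-0.4,0,0,0, 20,-0.8,0,0,0, 20,-1.4,0,0,0, 20,-1.8,0,0,0, 20,-1.8,0,0,0, 20,-1.8,0,0,0, 20,-1.8,0,0,0, 120,-1.8,0,0,0, 255,-1.8,0,0,0, 255,-1.2,0,0,0]'
python3 - <<'E'
from h import *
import pickle
t=eyes.get_image('top');s=eyes.get_image('side');w=eyes.get_image('wrist');cv2.imwrite('pics/w10.png',w['color'][:,:,::-1]);crop(s,'s10.png',195,160,190,190,3.1);pickle.dump((w,t,s),open('h3.pkl','wb'))
for n,d,z in(('wrist',w,.0715),('side',s,.0715)):
    for c,st in blobs(d,(105,120,60),(130,255,255),40): print(n,c,st,plane(d,*c,z).round(4))
col=np.array([.5733,-.0705]);yr=np.radians(-99.5);xr=np.array([np.cos(yr),np.sin(yr)]);yv=np.array([-xr[1],xr[0]])
H=col-.038*xr-.114*yv;E0=np.array([.5426,.1998]);print("hinge",H,"end dist",np.linalg.norm(E0-H),"head",np.degrees(np.arctan2(*(E0-H)[::-1])))
u=lambda a:np.array([np.cos(np.radians(a)),np.sin(np.radians(a))])
tz=u(80.6);ty=u(170.6)
def P(phi,r=.2,c=0):
    n=u(phi+90);h=.0025+.011*abs(n@ty)+.0145*abs(n@tz);return H+r*u(phi)+n*(h+c)
go((*P(70.6,c=.03),.035))
prev=P(70.6,c=.03)
for phi in (70.6,60,50,40,30,20,10,5,0,-5,-9.5):
    p=P(phi);d=(p-prev)*100;print(phi,p.round(4),"ty,tz cm",(d@ty).round(2),(d@tz).round(2));prev=p
E
```

```text
t: 17.72
position: [0.5744, -0.0715, 0.2039]
ee_rot: [-97.6, 89.8, -17.0]
force: [-0.5, 0.6, 1.3]
grip_width: 0.515
wrist [308.5, 162.8] [301, 141, 16, 45, 598] [ 0.5659 -0.0268  0.0715]
wrist [256.5, 180.6] [235, 159, 44, 44, 1502] [ 0.5738 -0.071   0.0715]
wrist [29.8, 352.5] [23, 348, 16, 13, 85] [ 0.7097 -0.3191  0.0715]
side [265.8, 225.7] [260, 221, 13, 10, 96] [ 0.5755 -0.0697  0.0715]
side [352.9, 247.0] [347, 242, 12, 12, 106] [ 0.7178 -0.227   0.0715]
hinge [ 0.46713525 -0.01420572] end dist 0.22692152090357337 head 70.57584174241696
t 17.87 pos [ 0.5742 -0.0714  0.2023] jaw yaw 80.6 F [-0.11  1.12 -0.26] w 0.238 q [-17.   6. 106.  -0.  68. -98.]
shift cm tool xyz [16.68 12.61 24.39] dist 32.1
70.6 [0.5186 0.1797] ty,tz cm -2.95 -0.52
60 [0.5516 0.1679] ty,tz cm -3.45 -0.62
50 [0.5809 0.1514] ty,tz cm -3.15 -1.15
40 [0.6073 0.1299] ty,tz cm -2.96 -1.69
30 [0.63   0.1037] ty,tz cm -2.67 -2.21
20 [0.6481 0.0735] ty,tz cm -2.27 -2.69
10 [0.6607 0.0401] ty,tz cm -1.79 -3.09
5 [0.6647 0.0224] ty,tz cm -0.69 -1.67
0 [0.6671 0.0044] ty,tz cm -0.54 -1.74
-5 [ 0.6679 -0.0139] ty,tz cm -0.38 -1.79
-9.5 [ 0.6672 -0.0304] ty,tz cm -0.2 -1.64
```

View pics/w10.png

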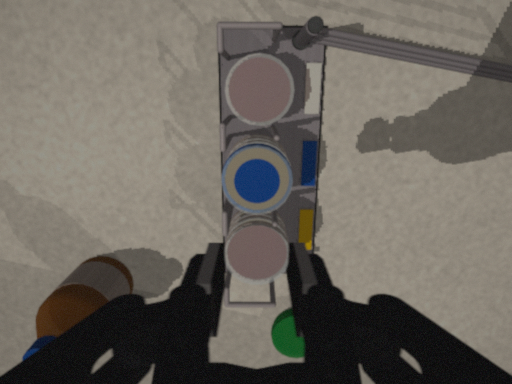

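View pics/s10.png

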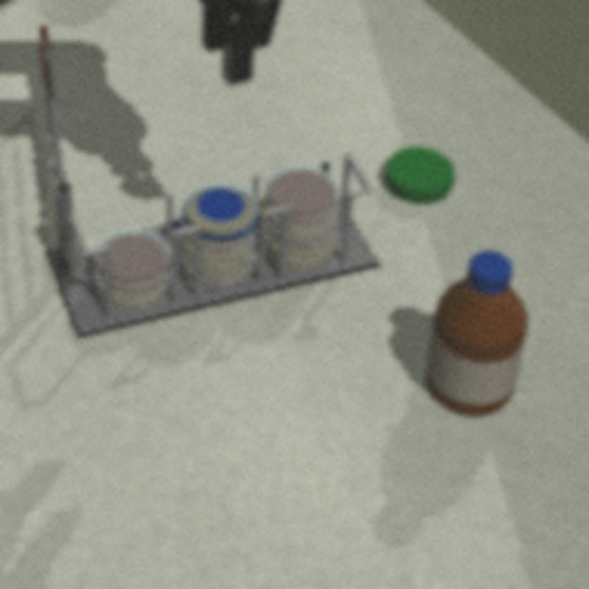

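The blue dish sits level on the middle pile, centre (0.5738,−0.0710), within about 1 mm of the axis. Next is the gate: go to its outer side with the fingers shut.

```bash
python3 -m crank '[255,0,0.8,1.5,0, 255,0,1.4,2.7,0, 255,0,1.4,2.7,0, 255,0,1.4,2.7,0, 255,0,1.4,2.7,0, 255,0,1.4,2.7,0, 255,0,1.4,2.7,0, 255,0,1.4,2.7,0, 255,0,1.2,2.5,0, 255,0,0.8,1.5,0]'; python3 -m crank '[255,1,0,0,0, 255,1.8,0,0,0, 255,1.8,0,0,0, 255,1.8,0,0,0, 255,1.8,0,0,0, 255,1.8,0,0,0, 255,1.8,0,0,0, 255,1.4,0,0,0, 255,0,0,0,0, 255,0,0,0,0]'
python3 - <<'E'
from h import *
go((.5186,.1797,.035),80.6)
t=eyes.get_image('top');s=eyes.get_image('side');w=eyes.get_image('wrist');cv2.imwrite('pics/w11.png',w['color'][:,:,::-1]);crop(t,'t11.png',150,180,160,110,4.8)
E
```

```text
t: 18.7
position: [0.4866, 0.1928, 0.1988]
ee_rot: [94.6, 89.8, 175.3]
force: [-0.3, -0.3, 0.7]
grip_width: -0.002
t: 19.53
position: [0.4876, 0.1895, 0.0666]
ee_rot: [111.1, 89.7, -168.4]
force: [0.5, 0.9, 0.9]
grip_width: 0.001
t 19.53 pos [0.4876 0.1895 0.0666] jaw yaw 80.5 F [0.52 0.88 0.85] w 0.001 q [ 10.   9. 118.  -0.  53. -70.]
shift cm tool xyz [ 3.15 -3.24 -0.45] dist 4.5
turn about tool x (tool x down => minus world yaw) -0.06623123234199113
```

View pics/w11.png

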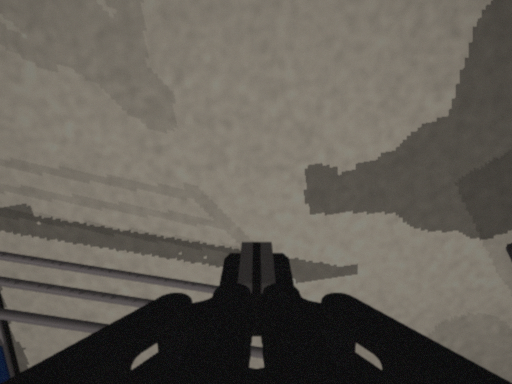

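View pics/t11.png

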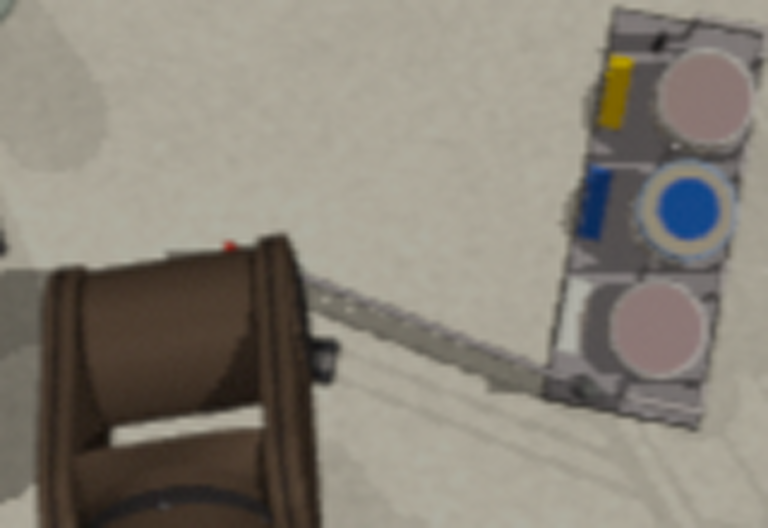

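```bash
python3 -m crank '[255,0.8,0,0,0, 255,0.8,0,0,0, 255,0.8,0,0,0, 255,0.7,0,0,0, 255,0,-0.4,-0.1,0, 255,0,-0.6,-0.1,0, 255,0,-0.6,-0.1,0, 255,0,-0.6,-0.1,0, 255,0,-0.6,-0.1,0, 255,0,-0.4,0,0]'; python3 -m crank '[255,0,-0.7,-0.1,0, 255,0,-0.7,-0.1,0, 255,0,-0.7,-0.1,0, 255,0,-0.7,-0.1,0, 255,0,-0.7,-0.2,0, 255,0,-0.6,-0.2,0, 255,0,-0.6,-0.2,0, 255,0,-0.6,-0.2,0, 255,0,-0.6,-0.3,0, 255,0,-0.6,-0.3,0]';  python3 - <<'E'
from h import *
go((.5809,.1514,.035),80.6)
t=eyes.get_image('top');w=eyes.get_image('wrist');cv2.imwrite('pics/w12.png',w['color'][:,:,::-1]);crop(t,'t12.png',150,180,160,110,4.8)
E
```

```text
t: 20.52
position: [0.5215, 0.1796, 0.0383]
ee_rot: [-73.8, 89.9, 6.8]
force: [-1.2, -0.1, 0.3]
grip_width: -0.002
t: 21.35
position: [0.5817, 0.1512, 0.0376]
ee_rot: [45.1, 90.0, 125.6]
force: [-2.6, 0.8, -0.6]
grip_width: 0.002
t 21.35 pos [0.5817 0.1512 0.0376] jaw yaw 80.6 F [-2.65  0.82 -0.6 ] w 0.002 q [  5.  20. 108.   0.  52. -76.]
shift cm tool xyz [0.26 0.08 0.01] dist 0.3
turn about tool x (tool x down => minus world yaw) -0.04367558493001411
```

View pics/w12.png

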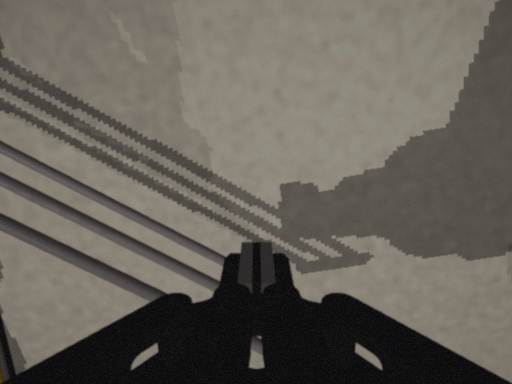

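View pics/t12.png

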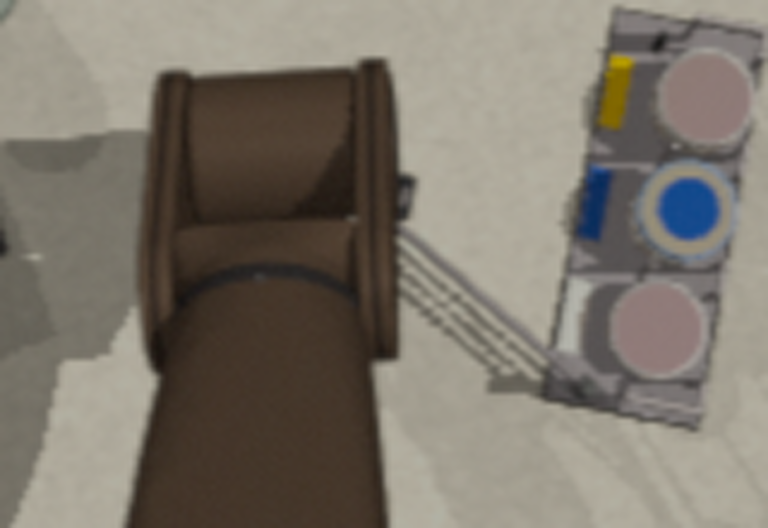

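The gate is following, at about 2.8 N. Continuing the arc.

```bash
python3 -m crank '[255,0,-0.6,-0.3,0, 255,0,-0.6,-0.3,0, 255,0,-0.6,-0.4,0, 255,0,-0.6,-0.4,0, 255,0,-0.6,-0.4,0, 255,0,-0.5,-0.4,0, 255,0,-0.5,-0.4,0, 255,0,-0.5,-0.4,0, 255,0,-0.5,-0.5,0, 255,0,-0.5,-0.5,0]'; python3 -m crank '[255,0,-0.5,-0.5,0, 255,0,-0.5,-0.5,0, 255,0,-0.4,-0.5,0, 255,0,-0.4,-0.6,0, 255,0,-0.4,-0.6,0, 255,0,-0.4,-0.6,0, 255,0,-0.4,-0.6,0, 255,0,-0.4,-0.6,0, 255,0,-0.4,-0.6,0, 255,0,-0.3,-0.6,0]'
python3 - <<'E'
from h import *
go((.6607,.0401,.035),80.6)
t=eyes.get_image('top');crop(t,'t13.png',150,150,160,130,4.5)
E
```

```text
t: 22.28
position: [0.6293, 0.1025, 0.0376]
ee_rot: [85.4, 90.0, 166.0]
force: [-1.4, 0.4, 0.1]
grip_width: -0.0
t: 23.12
position: [0.6605, 0.0394, 0.0378]
ee_rot: [-82.5, 90.0, -1.9]
force: [-2.0, 0.8, -0.7]
grip_width: 0.001
t 23.12 pos [0.6605 0.0394 0.0378] jaw yaw 80.6 F [-1.98  0.84 -0.74] w 0.001 q [ -5.  27.  99.   0.  55. -86.]
shift cm tool xyz [ 0.28 -0.01  0.07] dist 0.3
turn about tool x (tool x down => minus world yaw) -0.045280701977631566
```

View pics/t13.png

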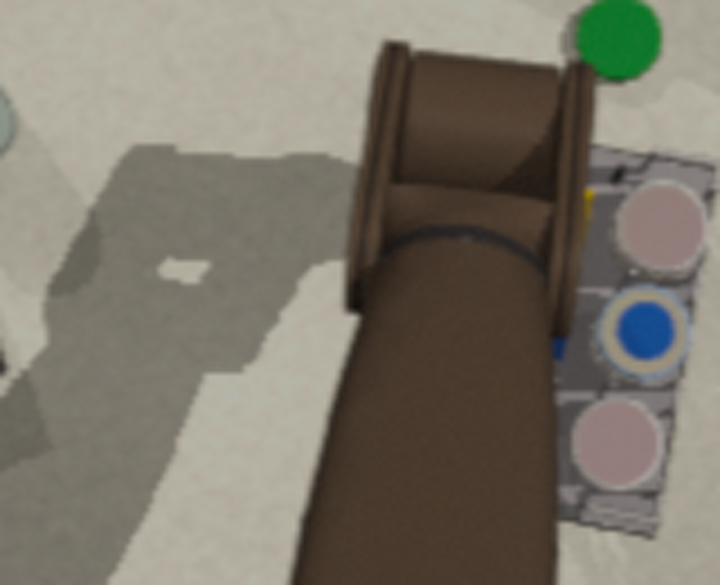

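```bash
python3 -m crank '[255,0,-0.3,-0.7,0, 255,0,-0.2,-0.7,0, 255,0,-0.2,-0.7,0, 255,0,-0.2,-0.7,0, 255,0,-0.2,-0.7,0, 255,0,-0.2,-0.6,0, 255,0,-0.1,-0.6,0, 255,0,-0.1,-0.5,0, 255,0,0,0,0, 255,0,0,0,0]'
python3 - <<'E'
from h import *
go((.6672,-.0304,.035),80.6)
w=eyes.get_image('wrist');cv2.imwrite('pics/w14.png',w['color'][:,:,::-1]);s=eyes.get_image('side');crop(s,'s14.png',195,160,190,130,4)
E
```

```text
t: 24.0
position: [0.6667, -0.0143, 0.0379]
ee_rot: [-109.3, 89.9, -28.8]
force: [-0.4, -0.8, 0.2]
grip_width: -0.0
t 24.0 pos [ 0.6667 -0.0143  0.0379] jaw yaw 80.5 F [-0.37 -0.83  0.24] w -0.0 q [-10.  27.  98.  -0.  55. -90.]
shift cm tool xyz [ 0.29 -0.32 -1.58] dist 1.6
turn about tool x (tool x down => minus world yaw) -0.0685521187923257
```

View pics/w14.png

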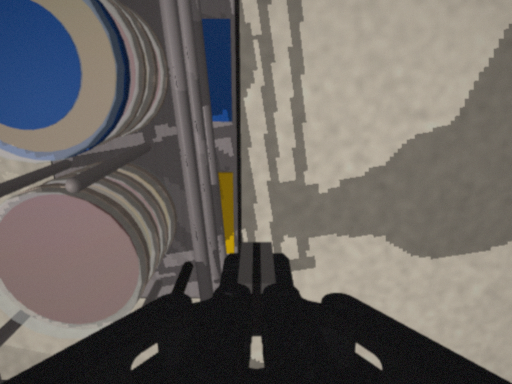

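View pics/s14.png

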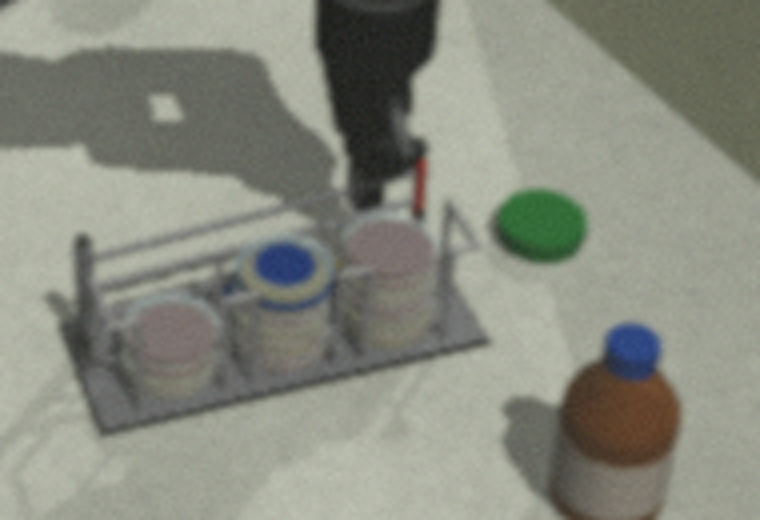

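The wrist view shows the gate rails a few degrees from shut. I'll close the remainder gently until the stop is felt.

```bash
python3 -m crank '[255,0,-0.05,-0.3,0, 255,0,-0.05,-0.3,0, 255,0,0,-0.2,0, 255,0,0,-0.2,0, 255,0,0,-0.1,0, 255,0,0,-0.1,0, 255,0,0,0,0, 255,0,0,0,0, 255,0,0,0,0, 255,0,0,0,0]'; python3 -m crank '[255,0,0,-0.1,0, 255,0,0,-0.1,0, 255,0,0,-0.1,0, 255,0,0,0,0, 255,0,0,0,0, 255,0,0,0,0, 255,0,0,0,0, 255,0,0,0,0, 255,0,0,0,0, 255,0,0,0,0]'
```

```text
t: 24.93
position: [0.6653, -0.0258, 0.0377]
ee_rot: [-159.9, 90.0, -79.3]
force: [-0.3, -0.5, 0.4]
grip_width: 0.001
t: 25.77
position: [0.6648, -0.0287, 0.0377]
ee_rot: [141.9, 90.0, -137.5]
force: [0.4, 0.7, 0.9]
grip_width: 0.001
```

```bash
python3 -m crank '[255,0,0,-0.1,0, 255,0,0,-0.1,0, 255,0,0,0,0, 255,0,0,0,0, 255,0,0,0,0, 255,0,0,0,0, 255,0,0,0,0, 255,0,0,0,0, 255,0,0,0,0, 255,0,0,0,0]'; python3 -m crank '[255,0,0,-0.1,0, 255,0,0,-0.1,0, 255,0,0,0,0, 255,0,0,0,0, 255,0,0,0,0, 255,0,0,0,0, 255,0,0,0,0, 255,0,0,0,0, 255,0,0,0,0, 255,0,0,0,0]'
```

```text
t: 26.6
position: [0.6645, -0.0303, 0.0377]
ee_rot: [-4.5, 90.0, 76.1]
force: [1.5, 3.9, 0.3]
grip_width: -0.002
t: 27.43
position: [0.6645, -0.0305, 0.0378]
ee_rot: [-6.7, 89.8, 73.8]
force: [1.3, 8.4, -0.6]
grip_width: -0.001
```

The stop is felt: force climbs from 4 to 8.4 N while the position stays put, exactly at the predicted shut pose. Backing off, lifting, then checking.

```bash
python3 -m crank '[255,0,0,0.3,0, 255,0,0,0.6,0, 255,0,0,0.9,0, 255,0,0,1.2,0, 255,0,0,1,0, 255,-1,0,0.5,0, 255,-1.8,0,0,0, 255,-2.5,0,0,0, 255,-2.5,0,0,0, 255,-2.5,0,0,0]'; python3 -m crank '[255,-2,0,1,0, 255,-1.5,0,2,0, 255,0,0,3,0, 255,0,0,3,0, 255,0,0,3,0, 255,0,0,3,0, 255,0,0,2,0, 255,0,0,1,0, 255,0,0,0,0, 255,0,0,0,0]'
python3 - <<'E'
from h import *
go((.6,.2,.2))
t=eyes.get_image('top');s=eyes.get_image('side');w=eyes.get_image('wrist')
cv2.imwrite('pics/w15.png',w['color'][:,:,::-1]);crop(s,'s15.png',195,160,190,130,4);crop(t,'t15.png',100,130,300,150,2.6)
for n,d in(("top",t),("side",s)):
    print(n,"red",[(c,plane(d,*c,.081).round(4)) for c,_ in blobs(d,(0,120,60),(8,255,255),2)],"blue",[(c,plane(d,*c,.0715).round(4)) for c,_ in blobs(d,(105,120,60),(130,255,255),30)])
col=np.array([.5733,-.0705]);yr=np.radians(-99.5);xr=np.array([np.cos(yr),np.sin(yr)]);yv=np.array([-xr[1],xr[0]])
print("expected shut end",col-.038*xr+.114*yv)
E
```

```text
t: 28.27
position: [0.6715, 0.0123, 0.1424]
ee_rot: [-169.6, 90.0, -89.0]
force: [0.2, 0.9, -0.3]
grip_width: -0.002
t: 29.1
position: [0.701, 0.1893, 0.176]
ee_rot: [-167.4, 89.9, -86.8]
force: [-0.5, -0.2, -0.4]
grip_width: 0.002
t 29.1 pos [0.701  0.1893 0.176 ] jaw yaw 80.6 F [-0.54 -0.22 -0.43] w 0.002 q [  7.  25.  85.  -0.  70. -73.]
shift cm tool xyz [-2.41 10.14 -0.6 ] dist 10.4
top red [([286.6, 182.2], array([ 0.6905, -0.051 ,  0.081 ])), ([498.9, 296.5], array([ 0.3835, -0.6402,  0.081 ]))] blue [([364.6, 185.2], array([ 0.6888, -0.2781,  0.0715])), ([273.6, 221.7], array([ 0.5764, -0.0159,  0.0715])), ([293.1, 223.0], array([ 0.574 , -0.0717,  0.0715]))]
side red [([134.3, 74.7], array([0.5456, 0.8922, 0.081 ])), ([146.5, 85.5], array([0.5573, 0.7825, 0.081 ])), ([303.0, 205.5], array([ 0.6903, -0.056 ,  0.081 ])), ([302.0, 212.5], array([ 0.6733, -0.0778,  0.081 ]))] blue [([141.3, 51.8], array([0.6441, 1.1205, 0.0715])), ([265.8, 225.7], array([ 0.5755, -0.0697,  0.0715])), ([353.0, 247.0], array([ 0.718 , -0.2272,  0.0715]))]
expected shut end [ 0.69200837 -0.05183657]
```

View pics/t15.png

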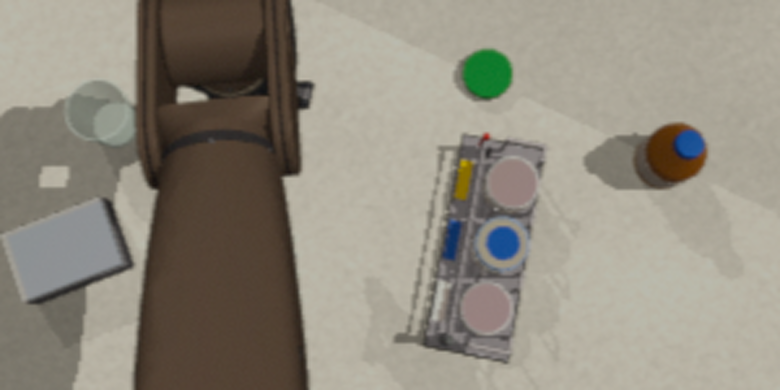

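View pics/s15.png

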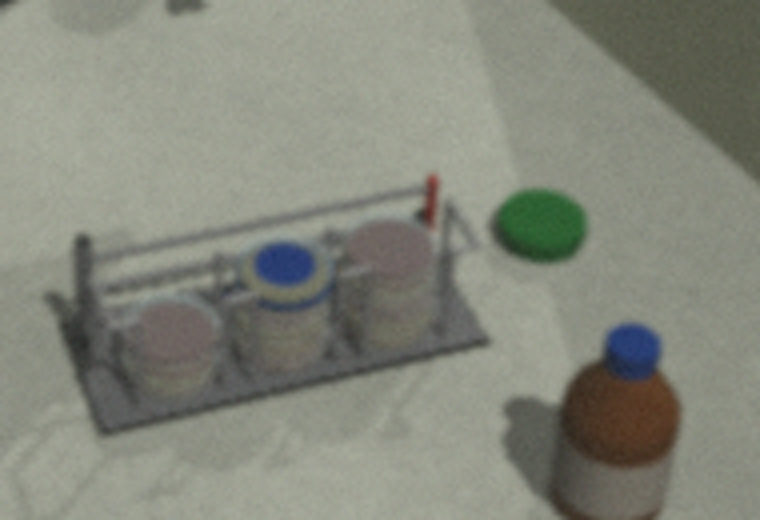

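View pics/w15.png

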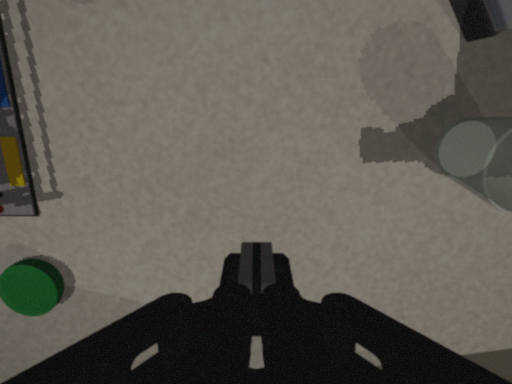

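The gate is shut: its red end is at (0.6905,−0.051), against an expected (0.692,−0.052). The dish is centred at (0.574,−0.0715) and nothing else has moved. The robot is clear, so I'm handing in.

```bash
python3 -c "
from rig import workorder
print(workorder.close_job())"
```

```text
the job is handed in; nothing more can be done
None
```

The blue-banded dish is on the pile in the blue-tag (middle) column, the gate is shut against its stop, and the job was handed in at about 29 s of the 64 s allowed.

- **Placing the dish:** I lowered it in small steps until I felt the pile. Contact was about 5–6 N and came at the same height each time (tool tip 55 mm above the bench). While easing off to lighten the touch, the dish briefly lost contact by less than 1 mm, so I lowered it again until it touched and only then opened the fingers.
- **Dish position:** The wrist and top views put its centre within 1 to 1.5 mm of the column axis. The side view was off by about 2 mm, which is within the calibration error.
- **Pile height:** The cameras gave 50.5 mm for the pile top and touch gave about 53 mm. I put the difference down to camera error.
- **Gate:** I pushed it until the force rose from 4 to 8 N with no further movement. Its red end then measured about 2 mm from the calculated shut position.
- **Everything else:** The other dishes and the things on the bench looked unmoved in the last pictures. The robot was touching nothing at hand-in.

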